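# Rebuild the spindle's spacer stack and put the guards away

### The arm

A 6-joint arm with a two-finger parallel gripper is mounted at the origin on the work surface. World frame = base frame: x ahead of the robot, y to its left, z up, the work surface at z = 0. Lengths are in m, angles in rad, forces in N, time in s.
With the tool pointing down it reaches from about 0.25 to 0.725 m from the base axis. Payload 4 kg.
Tool frame: the origin (TCP) lies on the centre line of the jaws, within the pads' length; the fingertips stand ahead of it and the grasp point (between the pads) lies 11 mm behind it (bot.tip_extent is the z of the fingertips in the tool frame, in m); z points along the fingers, y is the direction in which the jaws open and shut (so a half turn about z gives the same grasp; the last joint's range is limited). The gripper opens to 85 mm and grips with 20 to 120 N. Pads are 22 mm wide; open, the fingers measure 114 mm over their backs; the gripper's body (76 mm by 85 mm) begins 54 mm behind the grasp point. The pads swing forward as they close: fully open they stand 13 mm farther back than shut.
Start: joints at [1.347, 0.241, 0.005, 1.335, 0, 1.571], TCP at [0.111, 0.488, 0.239] pointing down, gripper open.
Joint ranges: [-2.72, 2.72], [-1.05, 1.87], [-1.09, 1.28], [-1.99, 2.15], [-1.42, 1.44], [-3.14, 3.14]. Speed limits (rad/s): [2.79, 2.79, 3.14, 3.14, 3.14, 3.14].

### API

Orientations are given as a unit quaternion [x, y, z, w].
In Python, from workcell import bot gives the robot as it stands.
- The arm moves only by the shell command python3 -m jog 'ROWS'. ROWS is JSON, a list that holds one entry, the list of rows, each a list of 7 numbers: the shift along the world's x, y, z in m, then the turn, a rotation vector about the world's x, y, z in degrees, then the closure in counts, from 0 (fully open) to 255 (shut). In form: [[[tx, ty, tz, ax, ay, az, fingers], ...]]. A call has 1 to 10 rows; each row is the pose to reach, as a shift and turn from the pose commanded when the call began; what a row does not reach only later rows make up. A row lasts 1/12 s, in which the tool goes at most 41.7 mm and 7.16 degrees, less where a joint would pass 70% of its speed; a pose out of reach is approached as far as the arm can. A call with a gripper value outside its range is refused whole. The fingers move at their own pace and stop on an object; the grip force is fixed at half the most. Time passes only in rows, so rows that repeat a pose let the fingers close. It gives the time, the measured TCP pose, the force and the opening at its end, in the units of the state.
- bot.get_obs(): the state, without advancing time (a new reading comes with each control period).
- bot.camera(name): name is "scene" or "top" or "wrist"; returns the picture (480x640x3 uint8, blue, green, red); there is no depth.
- bot.camera_model(name): a dict with "K" (3x3 intrinsics, pixels), "T" (4x4, takes a point from camera to world coordinates). Camera axes: x right, y down, z forward; pixel columns grow to the right and rows downward; lengths in m; the calibration is good to about 2 mm. A picture is of the moment at which its call begins: read the wrist's pose just before it. camera_model takes no time and is no camera call; for the wrist camera it gives the pose at the moment of the call.
- bot.job_done(): hands the job in, once; it reports no verdict.
The state is a dict: "clock": time; "joint_pos": joint angles; "joint_vel": joint speeds; "tau": joint torques, N m; "eef_pos": TCP position; "tool_rot": TCP orientation; "ft_force": force on the tool from outside, world axes, zero at the start; "ft_torque": the same for the moment, N m; "grip_width": finger opening in m.
Only numpy, scipy, OpenCV 4.12 (cv2) and the standard library are available. Lean on these libraries where they do the work, as an engineer would, in place of code of your own. Each camera call takes 0.05 s, during which the arm holds its last target. There are 200 camera calls.

### The job

Take the bell-shaped guard off the spindle and thread all the steel spacer rings lying on the bench onto it, widest at the bottom and each one smaller than the one below, lying flat on each other down to the seat. Put all the bell guards away too, the one from the spindle included, nested over one another open side down on the storage post, and leave the other things on the bench where they are.

Things in the scene. Friction and masses are not known exactly. Their poses are not given: they have to be found in the camera images.
- spindle: the spindle unit, fixed: square aluminium housing 105 x 105 x 22 mm, round steel seat 76 mm in diameter on it whose top is 30 mm above the bench, and a vertical steel spindle 16 mm in diameter rising 80 mm above the seat (top 110 mm above the bench; its last 10 mm taper to 9 mm). Origin: centre of the underside, on the spindle axis, z up
- spindle_seat (a point): centre of the seat's top face, on the spindle axis, 30 mm above the bench
- post: storage post for the bells, fixed: round dark steel foot 90 mm in diameter, 10 mm high, with an upright black plastic cone on it, 58 mm in diameter at the foot, 36 mm at its top 92 mm above the bench. The lowest bell stands on the foot around the cone, about 2 to 3 mm side play. Origin: centre of the underside
- post_foot (a point): centre of the foot's top face, on the post's axis, 10 mm above the bench
- spacer_66: plain steel spacer ring, 66 mm outside diameter, 22 mm bore, 17 mm high, about 0.4 kg, lying flat on the bench; may be absent. Origin: centre of the underside, z along the bore
- spacer_56: plain steel spacer ring, 56 mm outside diameter, 22 mm bore, 17 mm high, about 0.28 kg, lying flat on the bench; may be absent. Origin: centre of the underside, z along the bore
- spacer_46: plain steel spacer ring, 46 mm outside diameter, 22 mm bore, 17 mm high, about 0.18 kg, lying flat on the bench; may be absent. Origin: centre of the underside, z along the bore
- spacer_36: plain steel spacer ring, 36 mm outside diameter, 22 mm bore, 17 mm high, about 0.1 kg, lying flat on the bench; may be absent. Origin: centre of the underside, z along the bore
- bell_cover: bare aluminium bell guard, open side down, 120 mm tall, 0.15 kg: hollow skirt, 68 mm outside at the rim, 45 mm at 88 mm height, 2 mm wall; above it a solid straight neck 36 mm in diameter, 88 to 120 mm high. Over another bell its ceiling (88 mm up) rests on that neck, 32 mm higher, 2 mm side play. Origin: centre of the rim, z up. At the start over the spindle, on its seat
- bell_a: bare aluminium bell guard, open side down, 120 mm tall, 0.15 kg: hollow skirt, 68 mm outside at the rim, 45 mm at 88 mm height, 2 mm wall; above it a solid straight neck 36 mm in diameter, 88 to 120 mm high. Over another bell its ceiling (88 mm up) rests on that neck, 32 mm higher, 2 mm side play. Origin: centre of the rim, z up. On the bench; may be absent
- bell_b: bare aluminium bell guard, open side down, 120 mm tall, 0.15 kg: hollow skirt, 68 mm outside at the rim, 45 mm at 88 mm height, 2 mm wall; above it a solid straight neck 36 mm in diameter, 88 to 120 mm high. Over another bell its ceiling (88 mm up) rests on that neck, 32 mm higher, 2 mm side play. Origin: centre of the rim, z up. On the bench; may be absent
- bell_c: bare aluminium bell guard, open side down, 120 mm tall, 0.15 kg: hollow skirt, 68 mm outside at the rim, 45 mm at 88 mm height, 2 mm wall; above it a solid straight neck 36 mm in diameter, 88 to 120 mm high. Over another bell its ceiling (88 mm up) rests on that neck, 32 mm higher, 2 mm side play. Origin: centre of the rim, z up. On the bench; may be absent
- wrench: bystander: adjustable wrench with green handle, 250 mm long, 14 mm high, lying along y. Origin: underside, under the handle end of its head
- connector: bystander: grey connector housing 50 x 32 x 30 mm with a round steel socket 22 mm long on its +x face, among the spacers. Origin: centre of the housing's underside
- tin: bystander: small round jar 58 mm in diameter, 60 mm high, black cap. Origin: centre of the underside
Not all that is in view belongs to the job. Leave any green or turquoise look-alike of the spacer_66 alone.

How it is judged:
On the way:
1. the guard has been taken off the spindle (horizontal distance between bell_cover and spindle_seat above 0.08 m), for 0.2 s.
At the end, for the whole second after the job is handed in: Each spacer: within 6 mm of the spindle axis, flat to 0.08 rad, origin under 56 mm above the seat, each narrower one 12 mm or more above every wider one. Each bell: within 7 mm of the post axis, upright to 0.07 rad, rim under 103 mm above its foot. All at rest (horizontal distance between each of spacer_66, spacer_56, spacer_46, spacer_36 and spindle_seat below 0.006 m and z of each of spacer_66, spacer_56, spacer_46, spacer_36 in the frame of spindle_seat below 0.056 m and angle between the z axis of each of spacer_66, spacer_56, spacer_46, spacer_36 and the z axis of spindle, either way round below 0.08 rad and linear speed of each of spacer_66, spacer_56, spacer_46, spacer_36, bell_cover, bell_a, bell_b, bell_c below 0.02 m/s and z of each of spacer_56, spacer_46, spacer_36 in the frame of spacer_66 above 0.012 m and z of each of spacer_46, spacer_36 in the frame of spacer_56 above 0.012 m and z of spacer_36 in the frame of spacer_46 above 0.012 m and horizontal distance between each of bell_cover, bell_a, bell_b, bell_c and post_foot below 0.007 m and z of each of bell_cover, bell_a, bell_b, bell_c in the frame of post_foot below 0.103 m and angle between each of bell_cover, bell_a, bell_b, bell_c's own z axis and vertical below 0.07 rad); the robot touches nothing.
It fails at once if a bystander (wrench, connector, jar) has been shoved more than 60 mm from its place (distance of any of wrench, connector, tin from where it was at the start of the episode above 0.06 m).
Of spacer_66, spacer_56, spacer_46, spacer_36 only 3 to 4 are there at a start; the rules pass over those that are not, and their reading is None.
Of bell_a, bell_b, bell_c only 2 to 3 are there at a start; the rules pass over those that are not, and their reading is None.
At some moment in a run one of spacer_66, spacer_56, spacer_46, spacer_36 may be knocked a few centimetres aside while the robot is not near it.
It also fails if it takes over 210 s, if anything falls off the work surface, if the arm or the gripper's body presses on something with over 40 N, if the wrist force passes 120 N, or if a joint passes its speed limit or range.

## Working session

There is one attempt and no reset: what is moved stays moved. The work goes in short steps, Python scripts to look and compute and a shell command to move; the robot and the scene stay as the last step left them, time stands still between calls to the robot, and variables do not carry over. Pictures are saved under pics/ and viewed, about 12 in all and at most 16, crops included, and the job is handed in when it is done.

```bash
ls; mkdir -p pics; cat > h.py <<'E'
import numpy as np, cv2
from workcell import bot
def ray(n,u,v,z,m=None):
    m=m or bot.camera_model(n); K=np.array(m["K"]);T=np.array(m["T"])
    d=T[:3,:3]@np.linalg.solve(K,[u,v,1.]); o=T[:3,3]
    return o+d*(z-o[2])/d[2]
def proj(n,p,m=None):
    m=m or bot.camera_model(n); K=np.array(m["K"]);T=np.array(m["T"])
    c=T[:3,:3].T@(np.array(p)-T[:3,3]); q=K@c; return q[:2]/q[2]
E
python3 - <<'E'
from h import *
for n in("top","scene","wrist"):
    m=bot.camera_model(n);print(n,np.round(m["K"],1).tolist(),np.round(m["T"],3).tolist())
    cv2.imwrite(f"pics/{n}0.png",bot.camera(n))
print(bot.get_obs(),bot.tip_extent)
E
```

```text
pics
top [[452.1, 0.0, 313.7], [0.0, 452.1, 241.5], [0.0, 0.0, 1.0]] [[0.028, -0.984, 0.175, 0.402], [-1.0, -0.027, 0.003, -0.063], [0.002, -0.175, -0.985, 1.102], [0.0, 0.0, 0.0, 1.0]]
scene [[479.0, 0.0, 318.8], [0.0, 479.0, 241.2], [0.0, 0.0, 1.0]] [[0.719, 0.566, -0.403, 0.965], [0.695, -0.593, 0.407, -0.441], [-0.009, -0.573, -0.82, 0.861], [0.0, 0.0, 0.0, 1.0]]
wrist [[365.6, 0.0, 318.3], [0.0, 365.6, 241.2], [0.0, 0.0, 1.0]] [[0.222, 0.925, 0.31, 0.031], [0.975, -0.21, -0.072, 0.506], [-0.002, 0.318, -0.948, 0.373], [0.0, 0.0, 0.0, 1.0]]
{'clock': 0.15, 'joint_pos': array([ 1.34701113e+00,  2.41251093e-01,  4.03460222e-03,  1.33521562e+00,
       -5.91799234e-05,  1.57077736e+00]), 'joint_vel': array([ 6.10294928e-05, -3.68238061e-03,  3.35612493e-03,  1.34454336e-03,
       -9.97634870e-04,  7.89313437e-04]), 'tau': array([ 9.71498921e-04, -3.72634721e+01,  2.52638590e+01,  1.23750200e-02,
        2.43472562e-05,  2.49778225e-07]), 'eef_pos': array([0.11087328, 0.48706795, 0.23861224]), 'tool_rot': array([ 1.11649778e-01,  9.93747280e-01, -8.16081215e-04, -6.19280935e-05]), 'ft_force': array([0.35995705, 0.22225614, 0.2260606 ]), 'ft_torque': array([ 2.10951770e-04,  7.59356190e-03, -4.15296763e-05]), 'grip_width': 0.08547075178886626} 0.008
```

View pics/top0.png

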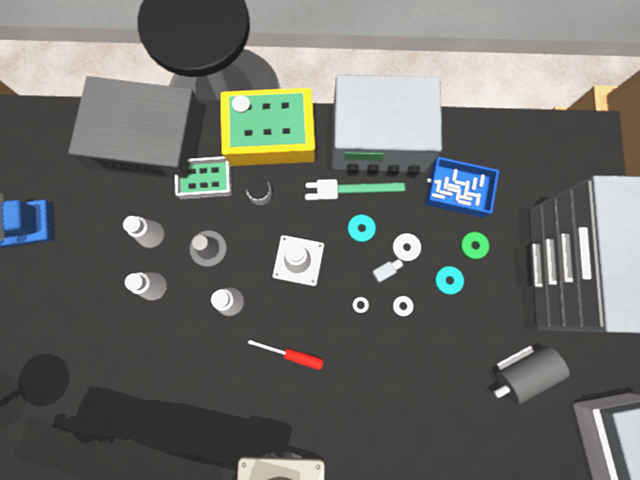

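View pics/scene0.png

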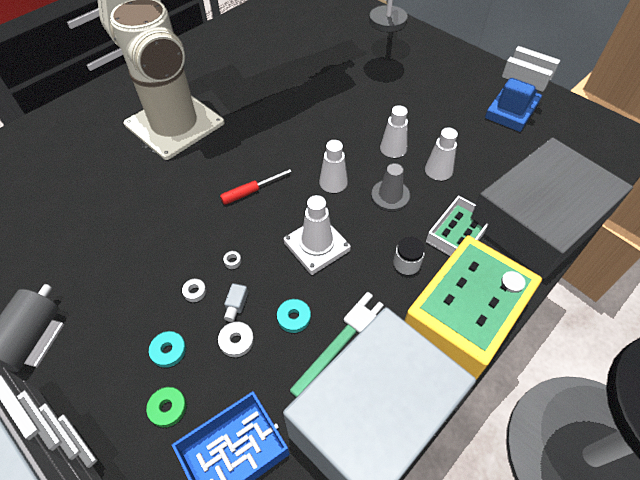

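```bash
python3 - <<'E'
from h import *
for n,zs in(("top",(.12,.15,.017,.092)),("scene",(.12,.15,.017,.092))):
    im=cv2.imread(f"pics/{n}0.png"); mn=im.min(2)
    for th in (150,225):
        k,l,s,c=cv2.connectedComponentsWithStats((mn>th).astype(np.uint8))
        for i in range(1,k):
            if 30<s[i,4]<4000 and 100<c[i,0]<480 and 100<c[i,1]<360:
                cn,_=cv2.findContours((l==i).astype(np.uint8),0,1); h=cv2.convexHull(cn[0])
                e=cv2.fitEllipse(h) if len(h)>4 else None
                u,v=e[0] if e else c[i]
                print(n,th,s[i],np.round([u,v],1),e and np.round(e[1],1),*[np.round(ray(n,u,v,z)[:2],4) for z in zs])
E
```

```text
top 150 [229  95  21  17 258] [238.9 102.3] [17.  21.9] [0.9019 0.1237] [0.8867 0.118 ] [0.9543 0.1433] [0.9162 0.1291]
top 150 [188 156  37   6 112] [206.1 158.6] [ 4.2 38.8] [0.7622 0.1908] [0.7512 0.183 ] [0.7999 0.2174] [0.7724 0.198 ]
top 150 [175 161  55  35 341] [204.  178.9] [39.  67.5] [0.7137 0.192 ] [0.7042 0.1842] [0.7464 0.2188] [0.7226 0.1993]
top 150 [432 169  49  37 679] [455.6 190.7] [39.6 50.2] [ 0.7022 -0.376 ] [ 0.693  -0.3665] [ 0.7336 -0.4089] [ 0.7107 -0.385 ]
top 150 [472 177   5  13  49] [474.  183.2] [ 4.2 13.6] [ 0.7209 -0.4182] [ 0.7112 -0.4073] [ 0.7543 -0.4554] [ 0.73   -0.4283]
top 150 [305 179  33  21 548] [322.2 189.7] [21.9 43.4] [ 0.6961 -0.0756] [ 0.6871 -0.0753] [ 0.7269 -0.0769] [ 0.7044 -0.076 ]
top 150 [247 192  21   9  43] [257.2 193. ] [14.7 20.5] [0.6841 0.0704] [0.6755 0.0663] [0.7136 0.0844] [0.6921 0.0742]
top 150 [123 216  37  31 573] [141.1 230.8] [22.5 41.8] [0.5904 0.3229] [0.5846 0.3111] [0.6101 0.3634] [0.5957 0.3339]
top 150 [191 232  34  34 516] [207.6 248.1] [33.8 34.7] [0.5558 0.1732] [0.5511 0.166 ] [0.5719 0.198 ] [0.5602 0.18
[... 6748 characters left out ...]
.7656 -0.1389] [ 0.7283 -0.0824] [ 0.7493 -0.1142]
scene 225 [232 294  10  12  31] [233.8 289.2] [13.8 32.2] [ 0.5635 -0.2506] [ 0.5798 -0.2583] [ 0.5077 -0.2242] [ 0.5484 -0.2435]
scene 225 [225 307  11  11  84] [229.9 312.1] [ 9.4 11.9] [ 0.593  -0.2844] [ 0.6081 -0.2907] [ 0.5413 -0.2626] [ 0.579  -0.2785]
scene 225 [375 319  23  26 180] [386.4 333.5] [21.3 30.6] [ 0.8115 -0.1297] [ 0.8177 -0.1423] [ 0.7902 -0.0864] [ 0.8057 -0.1179]
scene 225 [218 322  35  32 772] [234.9 337.8] [31.2 35.2] [ 0.6354 -0.309 ] [ 0.6487 -0.3143] [ 0.5896 -0.2907] [ 0.6229 -0.304 ]
scene 225 [403 323  17  14  32] [411.1 330.8] [ 3.4 22.5] [ 0.838  -0.0974] [ 0.8431 -0.1113] [ 0.8203 -0.0497] [ 0.8332 -0.0844]
```

Candidates (top view): the grey-white spacers are at (406,247), about 27 px → 66; (403,306), about 20 px → 46; and (361,305), about 15 px → 36. The look-alikes to leave are cyan at (361,228) and (450,280), and green at (475,245). The bells are at (135,226), (137,283) and (222,300), and the cover is at (297,255) on the spindle. The post cone is at (200,243), and the black-capped jar at (258,190) must not be confused with it. I'll go above the cover first.

```bash
python3 -m jog '[[[0.437,-0.512,0.06,0,0,-77,0],[0.437,-0.512,0.06,0,0,-77,0],[0.437,-0.512,0.06,0,0,-77,0],[0.437,-0.512,0.06,0,0,-77,0],[0.437,-0.512,0.06,0,0,-77,0],[0.437,-0.512,0.06,0,0,-77,0],[0.437,-0.512,0.06,0,0,-77,0],[0.437,-0.512,0.06,0,0,-77,0],[0.437,-0.512,0.06,0,0,-77,0],[0.437,-0.512,0.06,0,0,-77,0]]]'; python3 -c "
from workcell import bot;print(bot.get_obs()['joint_pos'])"
```

```text
clock: 0.98
eef_pos: [0.3811, 0.17, 0.2765]
tool_rot: [0.674, 0.738, 0.0, -0.0]
ft_force: [0.4, 0.8, 0.3]
grip_width: 0.0855
[ 4.19363490e-01  6.15199056e-02 -1.12002506e-01  1.39710028e+00
  1.54443020e-04  1.89936938e+00]
```

```bash
python3 -m jog '[[[0.165,-0.196,0.024,0,0,-5,0],[0.165,-0.196,0.024,0,0,-5,0],[0.165,-0.196,0.024,0,0,-5,0],[0.165,-0.196,0.024,0,0,-5,0],[0.165,-0.196,0.024,0,0,-5,0],[0.165,-0.196,0.024,0,0,-5,0],[0.165,-0.196,0.024,0,0,-5,0],[0.165,-0.196,0.024,0,0,-5,0],[0.165,-0.196,0.024,0,0,-5,0]]]'
cat >> h.py <<'E'
def snap(n,f):
    m=bot.camera_model(n); im=bot.camera(n); cv2.imwrite("pics/"+f,im); return im,m
def blobs(im,m,zs,th=225,near=None,rad=.06,amin=60):
    out=[]
    k,l,s,c=cv2.connectedComponentsWithStats((im.min(2)>th).astype(np.uint8))
    for i in range(1,k):
        if s[i,4]<amin: continue
        cn,_=cv2.findContours((l==i).astype(np.uint8),0,1); h=cv2.convexHull(cn[0])
        if len(h)<6: continue
        e=cv2.fitEllipse(h); p=ray(None,*e[0],zs,m)
        if near is None or np.hypot(*(p[:2]-near))<rad:
            print(np.round(e[0],1),np.round(e[1],1),s[i,4],np.round(p[:2],4))
E
python3 - <<'E'
from h import *
print(bot.get_obs()['joint_pos'],bot.get_obs()['eef_pos'])
im,m=snap("wrist","w1.png"); blobs(im,m,.15,near=(.55,-.025))
E
```

```text
clock: 1.73
eef_pos: [0.5449, -0.0242, 0.2995]
tool_rot: [0.704, 0.71, -0.001, -0.001]
ft_force: [-0.5, 0.0, 0.5]
grip_width: 0.0857
[-4.47145013e-02  3.19670297e-01  2.66908386e-01  1.52018797e+00
  5.17589843e-04  1.51740441e+00] [ 0.54490521 -0.02422832  0.29945736]
[322.8 174.8] [ 90.7 104.3] 2708 [0.5471 0.0166]
[321.2 211. ] [44.  51.5] 1321 [ 0.5463 -0.0121]
```

View pics/w1.png

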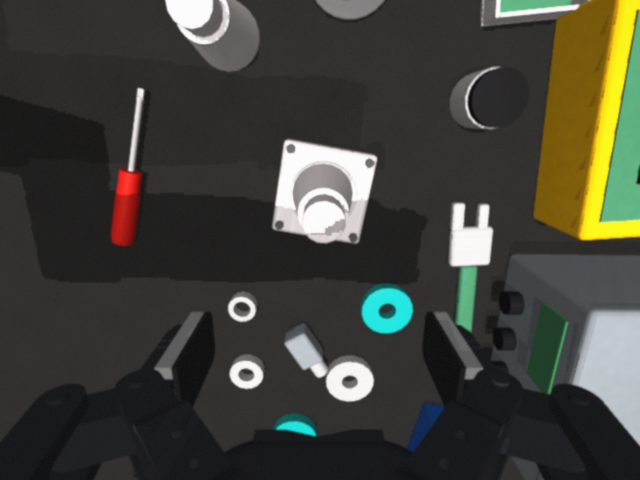

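```bash
python3 - <<'E'
from h import *
m=bot.camera_model("wrist")
print(ray(0,324.5,191.75,.022,m),ray(0,323,220,.15,m))
im=cv2.imread("pics/top0.png");print(ray("top",297.5,260,.022), ray("top",297,255,.15))
for p in((.548,-.0255,.15),(.548,-.0200,.15)): print(proj(0,p,m),proj("top",p),proj("scene",p))
c=im[225:295,262:332]; w=cv2.imread("pics/w1.png")[120:260,250:390]; s=cv2.imread("pics/scene0.png")[180:250,282:352]
cv2.imwrite("pics/c1.png",np.hstack([cv2.resize(a,(260,260),interpolation=0) for a in(c,w,s)]))
E
```

```text
[ 0.55050853 -0.02028704  0.022     ] [ 0.54742262 -0.01882868  0.15      ]
[ 0.5480687  -0.02171075  0.022     ] [ 0.5414937  -0.02520034  0.15      ]
[323.59314385 227.96061588] [297.24445545 251.98212808] [316.16956188 202.2423586 ]
[323.69526107 221.41213059] [294.66404752 251.91126325] [318.16227425 200.6421731 ]
```

View pics/c1.png

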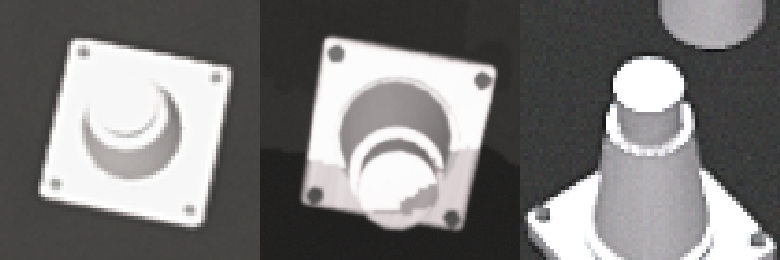

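The crop shows the cover's top face centred at (0.5485, -0.0215), and the housing agrees. Descending and gripping the neck.

```bash
python3 -m jog '[[[0.004,0.003,-0.04,0,0,0,0],[0.004,0.003,-0.08,0,0,0,0],[0.004,0.003,-0.12,0,0,0,0],[0.004,0.003,-0.15,0,0,0,0],[0.004,0.003,-0.169,0,0,0,0],[0.004,0.003,-0.169,0,0,0,0],[0.004,0.003,-0.169,0,0,0,120],[0.004,0.003,-0.169,0,0,0,255],[0.004,0.003,-0.169,0,0,0,255],[0.004,0.003,-0.169,0,0,0,255]]]'
python3 -m jog '[[[0,0,0,0,0,0,255],[0,0,0,0,0,0,255],[0,0,0,0,0,0,255],[0,0,0.01,0,0,0,255],[0,0,0.04,0,0,0,255],[0,0,0.08,0,0,0,255],[0,0,0.12,0,0,0,255],[0,0,0.12,0,0,0,255]]]'
```

```text
clock: 2.62
eef_pos: [0.5507, -0.0209, 0.1335]
tool_rot: [0.703, 0.711, 0.001, 0.002]
ft_force: [-0.3, -0.3, 0.6]
grip_width: 0.0388
clock: 3.28
eef_pos: [0.5535, -0.0214, 0.2612]
tool_rot: [0.704, 0.71, 0.005, 0.006]
ft_force: [1.0, 0.1, -0.8]
grip_width: 0.0345
```

```bash
python3 - <<'E'
from h import *
for n,(u,v,r) in (("top",(206,246,26)),("scene",(392,186,32))):
    im=cv2.imread(f"pics/{n}0.png").min(2)[v-r:v+r,u-r:u+r]
    for th in(70,90,110,130):
        k,l,s,c=cv2.connectedComponentsWithStats((im>th).astype(np.uint8)); i=1+np.argmax(s[1:,4])
        h=cv2.convexHull(cv2.findContours((l==i).astype(np.uint8),0,1)[0][0]); e=cv2.fitEllipse(h)
        print(n,th,s[i],np.round(e[1],1),ray(n,e[0][0]+u-r,e[0][1]+v-r,.01)[:2])
    cv2.imwrite(f"pics/p_{n}.png",im)
a,b=[cv2.resize(cv2.imread(f"pics/p_{n}.png"),(400,400),interpolation=0) for n in("top","scene")]
cv2.imwrite("pics/c2.png",np.hstack([a,b]))
E
```

```text
top 70 [   9    9   38   39 1127] [37.3 38.7] [0.57307523 0.19991894]
top 90 [  9  10  38  37 916] [36.1 37.7] [0.57301425 0.19970495]
top 110 [ 10  11  36  36 739] [35.4 36.7] [0.5730224  0.19987153]
top 130 [ 10  11  36  35 673] [34.6 36. ] [0.57309952 0.19996371]
scene 70 [  11    9   39   46 1203] [40.4 46.6] [0.56145447 0.21241861]
scene 90 [ 12  22  38  33 607] [32.  37.7] [0.57177299 0.19630821]
scene 110 [ 12  27  38  28 379] [28.6 37.6] [0.57292425 0.19310446]
scene 130 [ 13  28  36  27 284] [28.  36.5] [0.57342387 0.19314621]
```

View pics/c2.png

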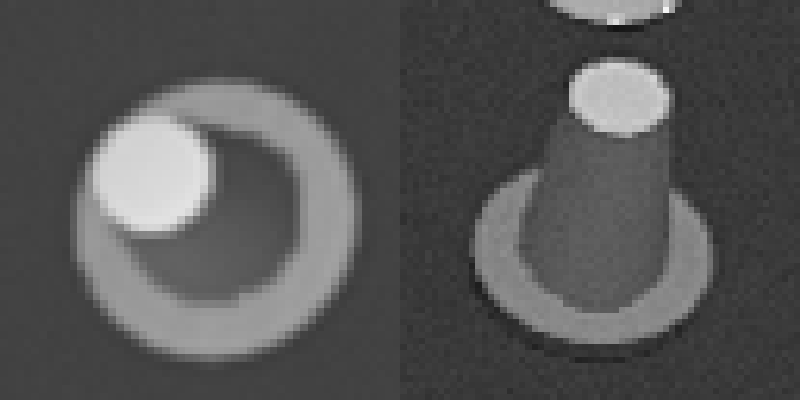

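```bash
python3 -m jog '[[[0.022,0.04,0,0,0,0,255],[0.022,0.08,0.0,0,0,0,255],[0.022,0.12,0.0,0,0,0,255],[0.022,0.16,0.0,0,0,0,255],[0.022,0.19,0,0,0,0,255],[0.022,0.21,0,0,0,0,255],[0.022,0.218,0,0,0,0,255],[0.022,0.218,0,0,0,0,255],[0.022,0.218,0,0,0,0,255]]]'
python3 - <<'E'
from h import *
print(bot.get_obs()['eef_pos'],bot.get_obs()['ft_force'])
snap("wrist","w2.png"); snap("scene","s2.png")
c=cv2.imread("pics/s2.png")[40:240,270:470]; w=cv2.imread("pics/w2.png")
cv2.imwrite("pics/c3.png",np.hstack([cv2.resize(w,(480,360)),cv2.resize(c,(320,320))[:,:].copy() if 0 else cv2.copyMakeBorder(cv2.resize(c,(320,320)),0,40,0,0,0)]))
E
```

```text
clock: 4.03
eef_pos: [0.5713, 0.1963, 0.2514]
tool_rot: [0.704, 0.711, -0.0, 0.0]
ft_force: [0.6, 0.2, -2.5]
grip_width: 0.0341
[0.57134531 0.19632821 0.25140087] [ 0.63756149  0.24619111 -2.48580434]
```

View pics/c3.png

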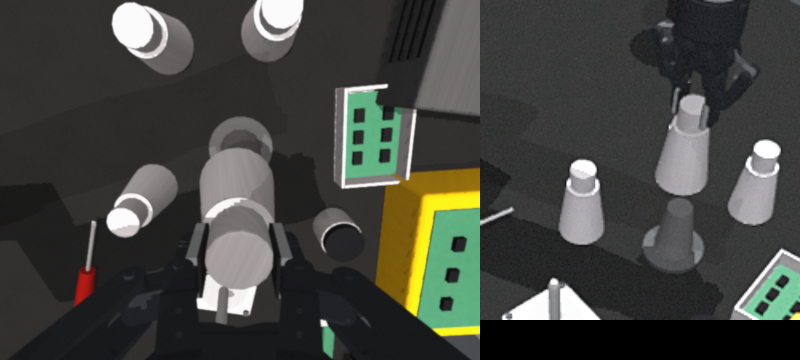

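Bell held upright over the post; the spindle is bare. Lowering.

```bash
python3 -m jog '[[[0.0015,0.0005,-0.03,0,0,0,255],[0.0015,0.0005,-0.06,0,0,0,255],[0.0015,0.0005,-0.09,0,0,0,255],[0.0015,0.0005,-0.11,0,0,0,255],[0.0015,0.0005,-0.125,0,0,0,255],[0.0015,0.0005,-0.133,0,0,0,255],[0.0015,0.0005,-0.137,0,0,0,255],[0.0015,0.0005,-0.139,0,0,0,255],[0.0015,0.0005,-0.139,0,0,0,255]]]'
```

```text
clock: 4.88
eef_pos: [0.5733, 0.1968, 0.1138]
tool_rot: [0.704, 0.71, 0.001, 0.0]
ft_force: [-0.2, 1.1, 1.2]
grip_width: 0.034
```

Release gradually and rise, then move towards bell C (0.445, 0.135).

```bash
python3 -m jog '[[[0,0,-0.002,0,0,0,255],[0,0,-0.002,0,0,0,180],[0,0,-0.002,0,0,0,100],[0,0,-0.002,0,0,0,0],[0,0,-0.002,0,0,0,0],[0,0,-0.002,0,0,0,0],[0,0,0.04,0,0,0,0],[0,0,0.08,0,0,0,0],[0,0,0.12,0,0,0,0],[-0.02,-0.01,0.16,0,0,0,0]]]'
python3 -m jog '[[[-0.04,-0.02,0.02,0,0,0,0],[-0.08,-0.04,0.02,0,0,0,0],[-0.11,-0.052,0.02,0,0,0,0],[-0.11,-0.052,0.02,0,0,0,0],[-0.11,-0.052,0.02,0,0,0,0],[-0.11,-0.052,0.02,0,0,0,0]]]'
python3 - <<'E'
from h import *
print(bot.get_obs()['eef_pos'])
im,m=snap("wrist","w3.png"); blobs(im,m,.12,near=(.445,.135));print(); blobs(im,m,.13,near=(.573,.196))
E
```

```text
clock: 5.72
eef_pos: [0.5566, 0.1892, 0.27]
tool_rot: [0.703, 0.711, 0.001, 0.001]
ft_force: [1.4, -0.5, 0.1]
grip_width: 0.0855
clock: 6.22
eef_pos: [0.4452, 0.1363, 0.2892]
tool_rot: [0.704, 0.71, 0.001, 0.0]
ft_force: [-1.0, 0.5, 1.3]
grip_width: 0.0856
[0.44519957 0.1363424  0.28921641]
[319.2 207.6] [48. 51.] 1714 [0.4456 0.1466]

[469.6 146.8] [55.5 64.2] 2220 [0.5625 0.1986]
```

View pics/w3.png

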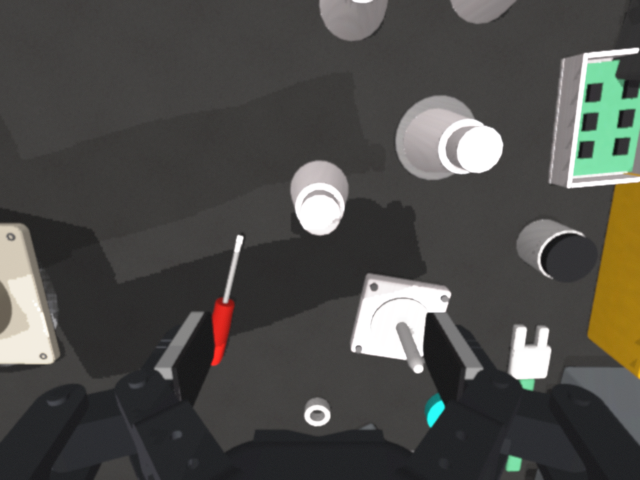

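```bash
python3 - <<'E'
from h import *
m=bot.camera_model("wrist")
print(ray(0,321,213,.12,m),ray(0,480,148,.13,m))
im=cv2.imread("pics/w3.png")[180:245,285:355]; im2=cv2.imread("pics/w3.png")[115:180,435:505]
cv2.imwrite("pics/c4.png",np.hstack([cv2.resize(a,(400,371),interpolation=0) for a in(im,im2)]))
E
```

```text
[0.44785545 0.14217045 0.12      ] [0.57134513 0.19807765 0.13      ]
```

View pics/c4.png

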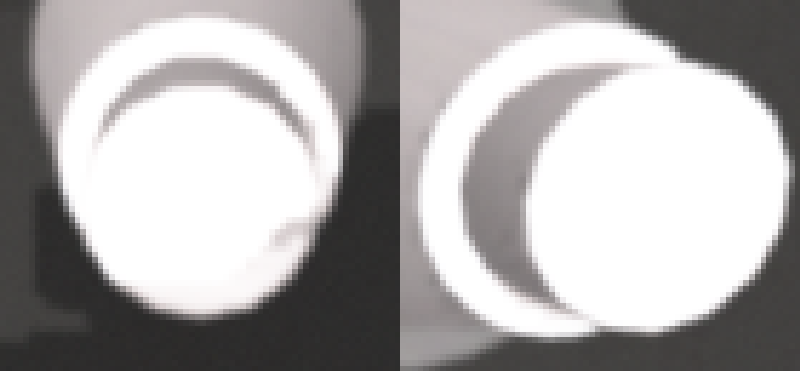

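```bash
python3 -m jog '[[[0.002,0.002,-0.04,0,0,0,0],[0.002,0.002,-0.08,0,0,0,0],[0.002,0.002,-0.12,0,0,0,0],[0.002,0.002,-0.16,0,0,0,0],[0.002,0.002,-0.18,0,0,0,0],[0.002,0.002,-0.19,0,0,0,0],[0.002,0.002,-0.19,0,0,0,100],[0.002,0.002,-0.19,0,0,0,255],[0.002,0.002,-0.19,0,0,0,255],[0.002,0.002,-0.19,0,0,0,255]]]'
python3 -m jog '[[[0,0,0,0,0,0,255],[0,0,0,0,0,0,255],[0,0,0,0,0,0,255],[0,0,0.01,0,0,0,255],[0,0,0.04,0,0,0,255],[0,0,0.08,0,0,0,255],[0,0,0.12,0,0,0,255],[0,0,0.155,0,0,0,255],[0,0,0.155,0,0,0,255],[0,0,0.155,0,0,0,255]]]'
```

```text
clock: 7.1
eef_pos: [0.4484, 0.1388, 0.0998]
tool_rot: [0.704, 0.711, 0.001, 0.001]
ft_force: [-1.1, -0.1, 1.3]
grip_width: 0.039
clock: 7.93
eef_pos: [0.4479, 0.1386, 0.2559]
tool_rot: [0.704, 0.711, 0.002, 0.001]
ft_force: [-0.2, -0.1, -2.4]
grip_width: 0.0345
```

```bash
python3 -m jog '[[[0.035,0.016,0,0,0,0,255],[0.07,0.033,0,0,0,0,255],[0.1,0.047,0,0,0,0,255],[0.12,0.056,0,0,0,0,255],[0.1245,0.0585,0,0,0,0,255],[0.1245,0.0585,0,0,0,0,255],[0.1245,0.0585,-0.01,0,0,0,255],[0.1245,0.0585,-0.04,0,0,0,255],[0.1245,0.0585,-0.07,0,0,0,255]]]'
python3 -m jog '[[[0,0,-0.015,0,0,0,255],[0,0,-0.028,0,0,0,255],[0,0,-0.036,0,0,0,255],[0,0,-0.041,0,0,0,255],[0,0,-0.041,0,0,0,255],[0,0,-0.041,0,0,0,255]]]'
```

```text
clock: 8.68
eef_pos: [0.5706, 0.1963, 0.1838]
tool_rot: [0.704, 0.71, 0.001, 0.001]
ft_force: [0.6, -0.6, -1.7]
grip_width: 0.0346
clock: 9.18
eef_pos: [0.5708, 0.1964, 0.1429]
tool_rot: [0.704, 0.71, -0.0, 0.0]
ft_force: [2.3, 0.5, -1.4]
grip_width: 0.0343
```

```bash
python3 -m jog '[[[0,0,-0.001,0,0,0,180],[0,0,-0.001,0,0,0,100],[0,0,-0.001,0,0,0,0],[0,0,-0.001,0,0,0,0],[0,0,-0.001,0,0,0,0],[0,0,0.04,0,0,0,0],[0,0,0.08,0,0,0,0],[0,0,0.12,0,0,0,0],[-0.02,0.03,0.15,0,0,0,0],[-0.04,0.06,0.15,0,0,0,0]]]'
python3 -m jog '[[[-0.027,0.03,0,0,0,0,0],[-0.053,0.06,0,0,0,0,0],[-0.053,0.06,0,0,0,0,0],[-0.053,0.06,0,0,0,0,0],[-0.053,0.06,0,0,0,0,0]]]'
cat >> h.py <<'E'
def neck(im,m,z,near):
    # neck-top disc: bright pixels minus shoulder, via Hough circle near expected pixel
    u,v=proj(0,(*near,z),m); r=30; u0,v0=int(u)-50,int(v)-50
    g=cv2.medianBlur(cv2.resize(im[max(v0,0):v0+100,max(u0,0):u0+100].min(2),None,fx=4,fy=4,interpolation=2),5)
    D=365.6*.018/(np.array(m["T"])[2,3]-z)*4
    c=cv2.HoughCircles(g,cv2.HOUGH_GRADIENT,1.5,20,param1=150,param2=15,minRadius=int(D*.85),maxRadius=int(D*1.25))
    for a in ([] if c is None else c[0][:3]):
        p=(a[0]/4+max(u0,0),a[1]/4+max(v0,0)); print(np.round(p,1),a[2]/4,ray(0,*p,z,m)[:2])
E
python3 - <<'E'
from h import *
print(bot.get_obs()['eef_pos'])
im,m=snap("wrist","w4.png"); neck(im,m,.12,(.4765,.322)); neck(im,m,.162,(.572,.197))
cv2.imwrite("pics/c5.png",im)
E
```

```text
clock: 10.02
eef_pos: [0.5343, 0.2564, 0.2996]
tool_rot: [0.706, 0.709, 0.006, 0.002]
ft_force: [0.3, 0.2, 1.3]
grip_width: 0.0851
clock: 10.43
eef_pos: [0.478, 0.3169, 0.2927]
tool_rot: [0.703, 0.711, -0.0, 0.0]
ft_force: [0.4, -0.2, -0.0]
grip_width: 0.086
[0.47800723 0.31689348 0.2927176 ]
[318.9 202.3] 22.5 [0.47785713 0.33078711]
[319.7 197.1] 24.45 [0.47844362 0.33535164]
[314.8 205.3] 26.5125 [0.47434588 0.32812494]
[423.1 360.9] 21.75 [0.56886178 0.20207086]
[412.2 343.7] 21.825 [0.55790156 0.21923661]
[427.2 353.4] 30.525 [0.57160798 0.20969066]
```

View pics/w4.png

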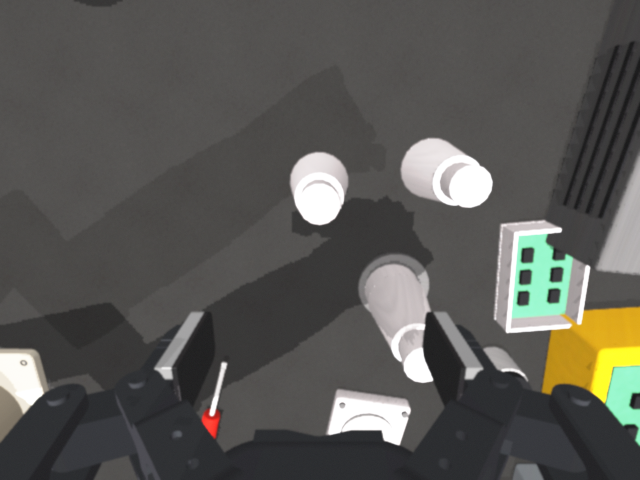

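```bash
python3 -m jog '[[[0,0.008,-0.04,0,0,0,0],[0,0.008,-0.08,0,0,0,0],[0,0.008,-0.12,0,0,0,0],[0,0.008,-0.16,0,0,0,0],[0,0.008,-0.18,0,0,0,0],[0,0.008,-0.193,0,0,0,0],[0,0.008,-0.193,0,0,0,100],[0,0.008,-0.193,0,0,0,255],[0,0.008,-0.193,0,0,0,255],[0,0.008,-0.193,0,0,0,255]]]'
python3 -m jog '[[[0,0,0,0,0,0,255],[0,0,0,0,0,0,255],[0,0,0,0,0,0,255],[0,0,0.01,0,0,0,255],[0,0,0.04,0,0,0,255],[0,0,0.08,0,0,0,255],[0,0,0.12,0,0,0,255],[0,0,0.16,0,0,0,255],[0,0,0.18,0,0,0,255],[0,0,0.18,0,0,0,255]]]'
python3 - <<'E'
from h import *
print(bot.get_obs()['eef_pos'])
im,m=snap("wrist","w5.png")
a=cv2.imread("pics/w2.png")[180:420,220:420]
cv2.imwrite("pics/c6.png",np.hstack([a,im[180:420,220:420]]))
E
```

```text
clock: 11.32
eef_pos: [0.4797, 0.325, 0.1014]
tool_rot: [0.704, 0.71, 0.002, 0.0]
ft_force: [0.8, 0.6, 0.3]
grip_width: 0.0385
clock: 12.15
eef_pos: [0.4799, 0.3263, 0.2865]
tool_rot: [0.704, 0.711, 0.005, 0.001]
ft_force: [0.7, 0.3, -0.9]
grip_width: 0.0343
[0.47986997 0.32625558 0.28652619]
```

View pics/c6.png

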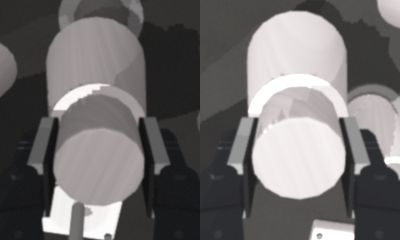

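```bash
python3 -m jog '[[[0.023,-0.033,0,0,0,0,255],[0.046,-0.066,0,0,0,0,255],[0.07,-0.1,0,0,0,0,255],[0.088,-0.125,0,0,0,0,255],[0.0925,-0.131,0,0,0,0,255],[0.0925,-0.131,0,0,0,0,255],[0.0925,-0.131,0,0,0,0,255],[0.0925,-0.131,-0.02,0,0,0,255],[0.0925,-0.131,-0.045,0,0,0,255],[0.0925,-0.131,-0.07,0,0,0,255]]]'
python3 -m jog '[[[0,0,-0.015,0,0,0,255],[0,0,-0.028,0,0,0,255],[0,0,-0.034,0,0,0,255],[0,0,-0.038,0,0,0,255],[0,0,-0.038,0,0,0,255],[0,0,-0.038,0,0,0,255]]]'
```

```text
clock: 13.03
eef_pos: [0.5697, 0.1958, 0.2091]
tool_rot: [0.703, 0.712, 0.001, -0.0]
ft_force: [0.5, 0.0, -1.9]
grip_width: 0.0343
clock: 13.53
eef_pos: [0.5712, 0.1954, 0.1754]
tool_rot: [0.703, 0.711, 0.002, 0.001]
ft_force: [-1.5, -1.9, 10.5]
grip_width: 0.0346
```

```bash
python3 -m jog '[[[0,0,0.001,0,0,0,180],[0,0,0.001,0,0,0,100],[0,0,0.001,0,0,0,0],[0,0,0.001,0,0,0,0],[0,0,0.001,0,0,0,0],[0,0,0.04,0,0,0,0],[0,0,0.08,0,0,0,0],[0,0,0.115,0,0,0,0],[0.01,0.04,0.115,0,0,0,0],[0.02,0.08,0.115,0,0,0,0]]]'
python3 -m jog '[[[0.007,0.04,0,0,0,0,0],[0.013,0.064,0,0,0,0,0],[0.013,0.064,0,0,0,0,0],[0.013,0.064,0,0,0,0,0],[0.013,0.064,0,0,0,0,0]]]'
python3 - <<'E'
from h import *
print(bot.get_obs()['eef_pos'])
im,m=snap("wrist","w6.png"); neck(im,m,.12,(.603,.342));  neck(im,m,.194,(.572,.197))
print(proj(0,(.572,.197,.194),m))
E
```

```text
clock: 14.37
eef_pos: [0.5924, 0.2734, 0.2913]
tool_rot: [0.705, 0.709, 0.004, 0.001]
ft_force: [0.8, -0.7, 0.1]
grip_width: 0.0852
clock: 14.78
eef_pos: [0.6034, 0.3373, 0.2858]
tool_rot: [0.704, 0.711, -0.001, -0.0]
ft_force: [-0.6, -0.6, 0.2]
grip_width: 0.085
[0.60343172 0.33732191 0.2858046 ]
[322.2 208.4] 22.325 [0.60578393 0.34736097]
[322.2 199.4] 26.1875 [0.60568038 0.35505728]
[318.8 184.8] 26.6 [0.60273392 0.36727653]
[279.3 385.4] 27.1625 [0.57441703 0.22813608]
[278.9 421.4] 34.775 [0.57330005 0.19378973]
[272.2 385.8] 33.9875 [0.56903553 0.22773191]
[277.17253161 418.17356357]
```

View pics/w6.png

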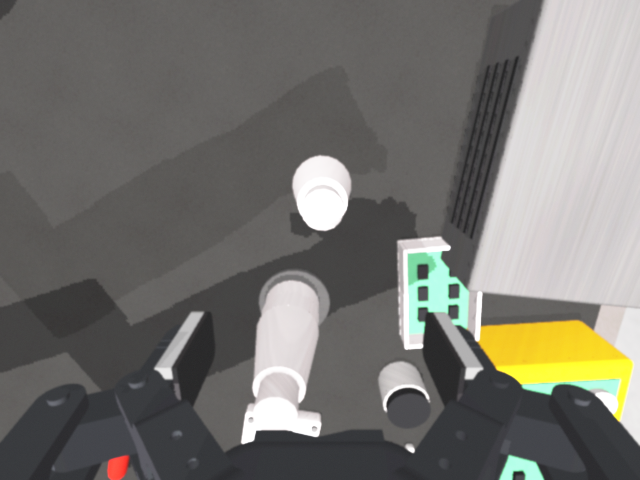

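```bash
python3 -m jog '[[[0.001,0.006,-0.04,0,0,0,0],[0.001,0.006,-0.08,0,0,0,0],[0.001,0.006,-0.12,0,0,0,0],[0.001,0.006,-0.16,0,0,0,0],[0.001,0.006,-0.18,0,0,0,0],[0.001,0.006,-0.186,0,0,0,0],[0.001,0.006,-0.186,0,0,0,100],[0.001,0.006,-0.186,0,0,0,255],[0.001,0.006,-0.186,0,0,0,255],[0.001,0.006,-0.186,0,0,0,255]]]'
python3 -m jog '[[[0,0,0,0,0,0,255],[0,0,0,0,0,0,255],[0,0,0,0,0,0,255],[0,0,0.01,0,0,0,255],[0,0,0.04,0,0,0,255],[0,0,0.08,0,0,0,255],[0,0,0.12,0,0,0,255],[0,0,0.16,0,0,0,255],[0,0,0.2,0,0,0,255],[0,0,0.21,0,0,0,255]]]'
python3 - <<'E'
from h import *
print(bot.get_obs()['eef_pos'])
im,m=snap("wrist","w7.png")
for f in("w2","w5","w7"):
    g=cv2.imread(f"pics/{f}.png").min(2)[300:420,320]; print(f,g[::1][40:].tolist())
E
```

```text
clock: 15.67
eef_pos: [0.6064, 0.3444, 0.104]
tool_rot: [0.704, 0.71, 0.003, 0.001]
ft_force: [-0.1, -0.1, 0.5]
grip_width: 0.0389
clock: 16.5
eef_pos: [0.6056, 0.3445, 0.3201]
tool_rot: [0.704, 0.711, 0.006, 0.002]
ft_force: [0.4, 0.8, 0.1]
grip_width: 0.0341
[0.60561445 0.34449189 0.32007164]
w2 [158, 158, 157, 157, 158, 158, 156, 157, 158, 158, 158, 157, 157, 156, 155, 154, 154, 151, 152, 153, 154, 153, 155, 156, 156, 157, 156, 158, 158, 158, 158, 158, 158, 158, 157, 156, 156, 155, 155, 155, 155, 154, 154, 153, 156, 178, 218, 235, 239, 239, 240, 240, 240, 241, 242, 242, 242, 242, 243, 243, 243, 243, 243, 244, 247, 250, 251, 252, 252, 252, 252, 252, 252, 252, 252, 252, 252, 250, 235, 161]
w5 [237, 236, 237, 236, 236, 236, 236, 236, 235, 235, 235, 235, 235, 234, 235, 236, 235, 236, 236, 236, 235, 236, 235, 236, 236, 236, 236, 236, 236, 236, 235, 235, 235, 235, 234, 234, 233, 227, 200, 140, 92, 81, 82, 81, 81, 80, 80, 79, 79, 80, 80, 81, 81, 80, 79, 80, 82, 82, 81, 81, 81, 80, 81, 82, 82, 80, 81, 82, 81, 82, 81, 81, 81, 82, 81, 81, 81, 81, 79, 81]
w7 [237, 236, 237, 237, 237, 237, 235, 234, 234, 234, 235, 236, 237, 237, 238, 238, 237, 236, 236, 235, 235, 235, 234, 235, 236, 237, 238, 238, 238, 239, 239, 240, 241, 241, 240, 239, 238, 236, 230, 201, 133, 89, 81, 80, 81, 81, 81, 81, 81, 81, 81, 81, 80, 80, 80, 82, 81, 80, 82, 83, 83, 82, 82, 81, 82, 82, 82, 81, 82, 81, 82, 82, 81, 82, 82, 82, 81, 82, 82, 81]
```

```bash
python3 -m jog '[[[0,0,0.007,0,0,0,255],[-0.008,-0.035,0.007,0,0,0,255],[-0.017,-0.07,0.007,0,0,0,255],[-0.025,-0.11,0.007,0,0,0,255],[-0.032,-0.14,0.007,0,0,0,255],[-0.034,-0.149,0.007,0,0,0,255],[-0.034,-0.149,0.007,0,0,0,255],[-0.034,-0.149,0.007,0,0,0,255],[-0.034,-0.149,0.007,0,0,0,255]]]'
```

```text
clock: 17.3
eef_pos: [0.5708, 0.1959, 0.317]
tool_rot: [0.703, 0.711, -0.0, -0.0]
ft_force: [-0.1, 0.7, -2.1]
grip_width: 0.0342
```

```bash
python3 -m jog '[[[0,-0.0005,-0.03,0,0,0,255],[0,-0.0005,-0.06,0,0,0,255],[0,-0.0005,-0.08,0,0,0,255],[0,-0.0005,-0.095,0,0,0,255],[0,-0.0005,-0.102,0,0,0,255],[0,-0.0005,-0.106,0,0,0,255],[0,-0.0005,-0.108,0,0,0,255],[0,-0.0005,-0.108,0,0,0,255]]]'
```

```text
clock: 17.97
eef_pos: [0.5712, 0.1952, 0.2105]
tool_rot: [0.703, 0.711, 0.001, 0.0]
ft_force: [0.8, -0.3, -1.5]
grip_width: 0.0339
```

```bash
python3 -m jog '[[[0,0,-0.002,0,0,0,255],[0,0,-0.003,0,0,0,255],[0,0,-0.003,0,0,0,255],[0,0,-0.003,0,0,0,255]]]'
```

```text
clock: 18.3
eef_pos: [0.5718, 0.195, 0.2099]
tool_rot: [0.704, 0.711, 0.003, 0.001]
ft_force: [-2.4, 1.0, 5.7]
grip_width: 0.0344
```

```bash
python3 -m jog '[[[0,0,0.001,0,0,0,180],[0,0,0.001,0,0,0,100],[0,0,0.001,0,0,0,0],[0,0,0.001,0,0,0,0],[0,0,0.001,0,0,0,0],[0,0,0.03,0,0,0,0],[0,0,0.06,0,0,0,0],[0,-0.03,0.065,0,0,0,0],[0,-0.07,0.065,0,0,7,0],[0,-0.11,0.065,0,0,14,0]]]'
python3 -m jog '[[[0.016,-0.37,-0.03,0,0,34,0],[0.016,-0.37,-0.03,0,0,34,0],[0.016,-0.37,-0.03,0,0,34,0],[0.016,-0.37,-0.03,0,0,34,0],[0.016,-0.37,-0.03,0,0,34,0],[0.016,-0.37,-0.03,0,0,34,0],[0.016,-0.37,-0.03,0,0,34,0],[0.016,-0.37,-0.03,0,0,34,0],[0.016,-0.37,-0.03,0,0,34,0],[0.016,-0.37,-0.03,0,0,34,0]]]'
python3 - <<'E'
from h import *
print(bot.get_obs()['eef_pos'],bot.get_obs()['joint_pos'])
im,m=snap("wrist","w8.png");blobs(im,m,.017,near=(.58,-.28),rad=.08);snap("scene","s8.png")
t,mt=snap("top","t8.png"); 
print('top');blobs(t,mt,.017,near=(.5,-.2),rad=.2)
c=cv2.imread("pics/s8.png")[40:260,270:470]
cv2.imwrite("pics/c8.png",np.hstack([cv2.resize(im,(480,360)),cv2.resize(c,(320,360))]))
E
```

```text
clock: 19.13
eef_pos: [0.5712, 0.0864, 0.2725]
tool_rot: [0.611, 0.791, 0.001, 0.001]
ft_force: [0.2, 0.1, -1.3]
grip_width: 0.0854
clock: 19.97
eef_pos: [0.5856, -0.2897, 0.2399]
tool_rot: [0.36, 0.933, -0.001, -0.0]
ft_force: [0.0, 0.1, 0.2]
grip_width: 0.0855
[ 0.58557505 -0.28974266  0.23988148] [-0.45835348  0.56158009  0.48630913  1.4961581  -0.00248876  0.27886533]
[346.2 200.8] [16.4 48.8] 529 [ 0.6001 -0.2666]
top
[298.1 260.1] [46.4 53.7] 1450 [ 0.5484 -0.023 ]
```

View pics/c8.png

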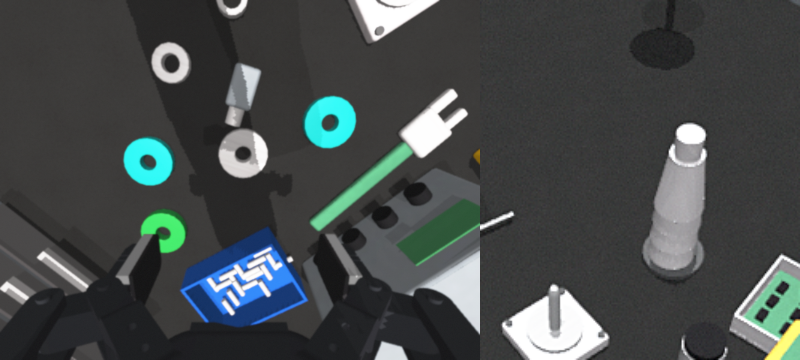

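```bash
cat >> h.py <<'E'
def ring(im,m,near,R,z=.017,w=70):
    u,v=[int(a) for a in proj(0,(*near,z),m)]; u0,v0=max(u-w,0),max(v-w,0)
    c=im[v0:v+w,u0:u+w].astype(int); hsv=cv2.cvtColor(c.astype(np.uint8),cv2.COLOR_BGR2HSV)
    mask=((hsv[...,1]<60)&(hsv[...,2]>110)).astype(np.uint8)
    h=365.6/np.linalg.norm(np.array(m["T"])[:3,3]-[*near,z])
    # bore: dark hole enclosed by the ring
    cs,hi=cv2.findContours(mask,cv2.RETR_CCOMP,1)
    for i,k in enumerate(cs):
        if hi[0][i][3]>=0 and cv2.contourArea(k)>.2*np.pi*(.011*h)**2 and len(k)>5:
            x,y,ww,hh=cv2.boundingRect(cs[hi[0][i][3]])
            e=cv2.fitEllipse(k); p=(e[0][0]+u0,e[0][1]+v0)
            print('bore',np.round(p,1),np.round(np.array(e[1])/h,4),'outer centre',ray(0,u0+x+ww/2-.5,v0+y+hh/2-.5,z,m)[:2],'size',ww/h,hh/h,'bore->',ray(0,*p,z,m)[:2])
    g=cv2.GaussianBlur(mask*255,(5,5),1)
    H=cv2.HoughCircles(g,cv2.HOUGH_GRADIENT,1,15,param1=100,param2=8,minRadius=int(R*h*.9),maxRadius=int(R*h*1.15))
    for a in ([] if H is None else H[0][:2]): print('hough',a[:2]+[u0,v0],a[2]/h,ray(0,a[0]+u0,a[1]+v0,z,m)[:2])
E
python3 - <<'E'
from h import *
im=cv2.imread("pics/w8.png"); m=bot.camera_model("wrist")
ring(im,m,(.589,-.287),.033)
ring(im,m,(.446,-.278),.023); ring(im,m,(.446,-.178),.018)
E
```

```text
bore [323.8 204.3] [0.0204 0.0226] outer centre [ 0.58901798 -0.27952332] size 0.06755713817188536 0.0665488226767826 bore-> [ 0.58875691 -0.27955124]
hough [323.5 204.5] 0.03287108360178285 [ 0.58868336 -0.27989496]
bore [227.1  83.7] [0.0237 0.0271] outer centre [ 0.44682446 -0.27014325] size 0.05165187547883795 0.05570300296737426 bore-> [ 0.44728904 -0.27052397]
hough [225.5  81.5] 0.02572465916585994 [ 0.44505835 -0.27024159]
hough [309.5   2.5] 0.01845489545545537 [ 0.45022691 -0.17228797]
```

```bash
python3 -m jog '[[[0.003,0.0045,-0.04,0,0,0,0],[0.003,0.0045,-0.08,0,0,0,0],[0.003,0.0045,-0.12,0,0,0,0],[0.003,0.0045,-0.16,0,0,0,0],[0.003,0.0045,-0.19,0,0,0,0],[0.003,0.0045,-0.21,0,0,0,0],[0.003,0.0045,-0.222,0,0,0,0],[0.003,0.0045,-0.224,0,0,0,0],[0.003,0.0045,-0.224,0,0,0,0]]]'
python3 -c "
from h import *
print(bot.tip_extent)
im,m=snap('wrist','w9.png');cv2.imwrite('pics/c9.png',im[180:480,100:540])"
```

```text
clock: 20.87
eef_pos: [0.5901, -0.2776, 0.0178]
tool_rot: [0.357, 0.934, 0.0, -0.0]
ft_force: [0.7, -0.4, 0.7]
grip_width: 0.0852
0.008
```

View pics/c9.png

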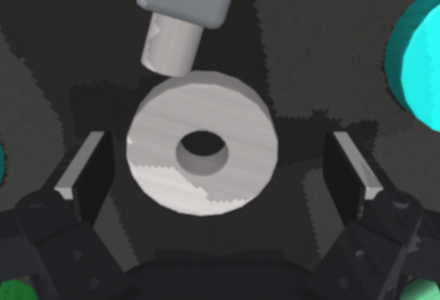

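```bash
python3 -c "
from h import *
im=cv2.imread('pics/w9.png');m=bot.camera_model('wrist');o=bot.get_obs()['eef_pos'];print(o,proj(0,(o[0],o[1],.017),m))
ring(im,m,(o[0],o[1]),.033,w=110); print(ray(0,302,323,.017,m))"
```

```text
[ 0.59105248 -0.2784131   0.01918637] [318.9860967  322.21740927]
bore [301.9 325.1] [0.0131 0.0241] outer centre [ 0.57949962 -0.27791604] size 0.06641619371510386 0.08039855028670469 bore-> [ 0.58721298 -0.28478874]
hough [302.5 309.5] 0.03731541476719039 [ 0.58186324 -0.27951915]
hough [303.5 325.5] 0.032552673893258145 [ 0.58782966 -0.28441998]
[ 0.58650239 -0.28407142  0.017     ]
```

```bash
python3 -m jog '[[[-0.004,-0.006,-0.002,0,0,0,0],[-0.004,-0.006,-0.003,0,0,0,0],[-0.004,-0.006,-0.003,0,0,0,80],[-0.004,-0.006,-0.003,0,0,0,160],[-0.004,-0.006,-0.003,0,0,0,255],[-0.004,-0.006,-0.003,0,0,0,255],[-0.004,-0.006,-0.003,0,0,0,255],[-0.004,-0.006,-0.003,0,0,0,255]]]'

```

```text
clock: 21.58
eef_pos: [0.5869, -0.285, 0.0176]
tool_rot: [0.357, 0.934, 0.0, 0.002]
ft_force: [-3.9, 2.7, 9.9]
grip_width: 0.061
```

```bash
python3 -m jog '[[[0,0,0.005,0,0,0,255],[0,0,0.01,0,0,0,255],[0,0,0.02,0,0,0,255],[0,0,0.04,0,0,0,255],[0,0,0.06,0,0,0,255],[0,0,0.06,0,0,0,255],[0,0,0.06,0,0,0,255]]]'
python3 -c "
from h import *
im,m=snap('wrist','w10.png');cv2.imwrite('pics/c10.png',im[180:480,100:540])"
```

```text
clock: 22.17
eef_pos: [0.5868, -0.2855, 0.0759]
tool_rot: [0.357, 0.934, -0.0, 0.002]
ft_force: [-0.2, 0.1, -4.6]
grip_width: 0.0604
```

View pics/c10.png

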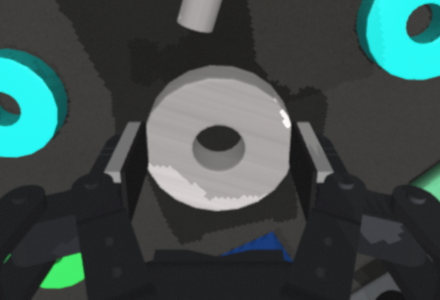

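```bash
python3 - <<'E'
from h import *
s=cv2.imread("pics/s8.png"); print(ray("scene",317,216.5,.11))
for n,z,f in(("scene",.022,"s8"),("top",.022,"t8")):
    im=cv2.imread(f"pics/{f}.png"); c=np.round(proj(n,(.549,-.021,z))).astype(int); r=45
    g=(im[c[1]-r:c[1]+r,c[0]-r:c[0]+r].min(2)>130).astype(np.uint8)
    k,l,st,ce=cv2.connectedComponentsWithStats(g); i=1+np.argmax(st[1:,4])
    b=cv2.minAreaRect(cv2.findContours((l==i).astype(np.uint8),0,1)[0][0]); print(n,b, ray(n,b[0][0]+c[0]-r,b[0][1]+c[1]-r,z))
a=cv2.imread("pics/t8.png")[220:290,262:332]; b=s[200:270,282:352]
cv2.imwrite("pics/c11.png",np.hstack([cv2.resize(a,(400,400),interpolation=0),cv2.resize(b,(400,400),interpolation=0)]))
E
```

```text
[ 0.55123912 -0.02722668  0.11      ]
scene ((42.795082092285156, 48.25409698486328), (51.854942321777344, 48.525978088378906), 50.19443130493164) [ 0.55267198 -0.03082029  0.022     ]
top ((46.096153259277344, 45.01923370361328), (44.126129150390625, 43.537784576416016), 11.309932708740234) [ 0.54806184 -0.02314791  0.022     ]
```

View pics/c11.png

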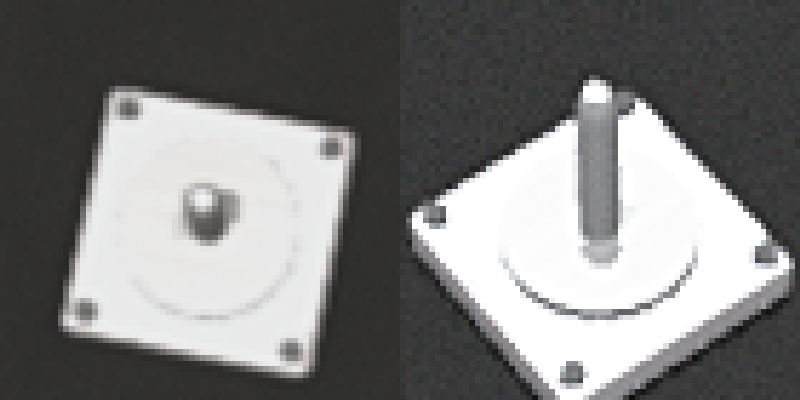

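```bash
python3 - <<'E'
from h import *
print(ray("top",297.5,254.3,.11),ray("top",298.5,260,.022),ray("scene",316.3,216.1,.11),ray("scene",316.9,241.3,.022))
# two-view residual check on post stack foot
print(proj("scene",(.549,-.0225,.022)),proj("top",(.549,-.0225,.022)))
E
```

```text
[ 0.54893738 -0.02465933  0.11      ] [ 0.54813552 -0.02411885  0.022     ] [ 0.54953355 -0.0274641   0.11      ] [ 0.5492973  -0.02702246  0.022     ]
[318.27213434 239.96826659] [297.84046389 259.62585   ]
```

```bash
python3 -m jog '[[[0,0,0.04,0,0,0,255],[-0.004,0.03,0.07,0,0,0,255],[-0.01,0.07,0.072,0,0,0,255],[-0.016,0.11,0.072,0,0,0,255],[-0.022,0.15,0.072,0,0,0,255],[-0.028,0.19,0.072,0,0,0,255],[-0.034,0.225,0.072,0,0,0,255],[-0.0375,0.25,0.072,0,0,0,255],[-0.038,0.2625,0.072,0,0,0,255],[-0.038,0.2625,0.072,0,0,0,255]]]'
python3 -m jog '[[[0,0,0,0,0,0,255],[0,0,0,0,0,0,255]]]'
python3 - <<'E'
from h import *
im,m=snap("wrist","w11.png"); o=bot.get_obs()['eef_pos']; print(o)
cv2.imwrite("pics/c12.png",np.hstack([cv2.resize(im[180:480,100:540],(440,300)),np.zeros((300,1,3),np.uint8)]))
# bore region: spindle tip seen through it?
u,v=proj(0,(o[0],o[1],o[2]),m); print(u,v, proj(0,(.549,-.023,.11),m))
g=im.min(2)[int(v)-40:int(v)+40:4,int(u)-40:int(u)+40:4]; print(g)
E
```

```text
clock: 23.05
eef_pos: [0.5464, -0.0195, 0.1451]
tool_rot: [0.355, 0.935, -0.0, -0.002]
ft_force: [0.2, -0.5, -4.0]
grip_width: 0.0606
clock: 23.22
eef_pos: [0.5476, -0.0234, 0.1458]
tool_rot: [0.358, 0.934, -0.001, -0.0]
ft_force: [0.1, -0.3, -4.6]
grip_width: 0.0601
[ 0.5477716  -0.02364619  0.14601283]
318.64879049780075 325.74742225119354 [321.20505271 288.98700037]
[[151 152 154 154 154 153 189 154 210 167 180 226 170 231 199 227 228 244
  244 244]
 [149 150 151 152 152 153 154 154 153 154 153 153 154 155 155 154 154 225
  172 244]
 [149 148 147 148 150 150 152 153 153 154 155 154 154 154 153 155 155 156
  154 165]
 [154 153 152 151 148 147 147 150 150 152 153 153 155 154 154 154 155 154
  155 155]
 [154 153 152 152 154 152 150 149 147 147 148 151 152 152 153 155 154 155
  154 154]
 [152 154 154 154 153 151 152 151 159 188 185 169 128 145 149 152 153 154
  153 154]
 [149 150 151 151 152 153 132  84 204 211 160  55  38  40 111 145 148 149
  151 152]
 [151 150 151 150 149 118  86  85 175  76  37  37  36  35  36  84 149 149
  147 147]
 [153 153 153 152 136 112  97  60  38  37  38  3
[... 272 characters left out ...]
  93 145
  151 153]
 [152 154 155 154 102 102 105 108 108 107 106 107 106 105 103 100  97 150
  150 150]
 [152 153 152 152 124 103 105 108 109 111 112 111 110 108 106 102 117 153
  153 154]
 [153 152 153 152 152 114 105 109 109 111 112 112 112 111 108 114 156 156
  154 153]
 [152 153 154 154 153 152 120 110 111 111 112 111 111 111 120 153 157 156
  157 156]
 [150 152 152 154 154 154 155 147 126 120 118 119 126 145 155 155 154 155
  155 157]
 [159 153 152 151 152 153 154 155 156 157 159 156 154 152 152 153 152 154
  155 154]
 [193 168 156 156 154 153 151 151 152 154 154 155 155 155 155 152 152 152
  152 153]
 [186 188 166 155 156 156 157 156 155 154 153 153 154 156 155 156 156 156
  154 152]]
```

```bash
python3 - <<'E'
from h import *
im=cv2.imread("pics/w11.png"); m=bot.camera_model("wrist")
print(im.min(2)[300:326:2,296:346:2])
for p in((314,303),(314,306)): print(ray(0,*p,.11,m))
E
```

```text
[[151 150 150 149 147 147 147 147 147 148 149 150 150 151 152 151 152 152
  153 153 154 154 155 155 156]
 [153 153 152 151 151 150 149 149 147 146 146 146 147 148 149 151 151 151
  152 152 153 154 153 154 154]
 [152 152 153 153 152 152 152 150 151 156 161 155 155 152 145 143 147 149
  150 151 151 153 152 153 153]
 [152 152 152 152 150 144 150 186 203 217 217 208 198 180 134  97 113 131
  142 147 150 151 151 152 153]
 [154 154 152 145 131 100 121 210 221 218 209 191 156 102  55  37  42  62
  102 134 144 147 148 150 149]
 [153 150 136 109  88  83 119 208 212 197 170 109  58  37  36  37  35  38
   41  71 118 140 145 147 148]
 [148 134  96  86  84  84 130 196 176 133  74  42  38  36  35  36  35  37
   37  39  52 110 145 148 148]
 [140 103  85  86  84  85 122 138  78  43  37  37  34  37  35  36  36  34
   36  36  38  60 127 148 151]
 [116 113  91  89  85  78  78  50  37  36  36  37  36  36  37  37  35  37
   35  36  37  40  74 136 152]
 [ 72  89 116  99  64  42  37  37  36  36  37  37  36  37  38  36  37  36
   34  35  38  38  62 111 149]
 [ 83  49  50  47  37  37  36  37  37  37  36  37  36  37  37  37  38  36
   36  35  37  44  79 101 143]
 [ 90  73  42  37  37  36  36  36  37  37  36  37  39  38  37  37  36  38
   35  36  39  72  95  92 126]
 [ 94  94  72  44  38  37  36  38  38  35  36  36  37  36  36  36  36  36
   36  41  65  94  96  94 110]]
[ 0.5526976  -0.03153818  0.11      ]
[ 0.55399949 -0.03271719  0.11      ]
```

```bash
python3 -m jog '[[[0.001,0.0005,-0.01,0,0,0,255],[0.001,0.0005,-0.018,0,0,0,255],[0.001,0.0005,-0.023,0,0,0,255],[0.001,0.0005,-0.028,0,0,0,255],[0.001,0.0005,-0.028,0,0,0,255]]]'
```

```text
clock: 23.68
eef_pos: [0.5476, -0.0222, 0.1168]
tool_rot: [0.358, 0.934, -0.001, -0.002]
ft_force: [-0.6, 0.1, -4.7]
grip_width: 0.0601
```

```bash
python3 -m jog '[[[0,0,-0.01,0,0,0,255],[0,0,-0.02,0,0,0,255],[0,0,-0.03,0,0,0,255],[0,0,-0.04,0,0,0,255],[0,0,-0.04,0,0,0,255]]]'
```

```text
clock: 24.1
eef_pos: [0.5467, -0.0217, 0.0757]
tool_rot: [0.357, 0.934, -0.001, -0.002]
ft_force: [-0.7, -0.7, -4.8]
grip_width: 0.0602
```

```bash
python3 -m jog '[[[0,0,-0.01,0,0,0,255],[0,0,-0.018,0,0,0,255],[0,0,-0.023,0,0,0,255],[0,0,-0.0255,0,0,0,255],[0,0,-0.0275,0,0,0,255],[0,0,-0.0275,0,0,0,255]]]'
```

```text
clock: 24.6
eef_pos: [0.5487, -0.0219, 0.0508]
tool_rot: [0.357, 0.934, -0.0, -0.0]
ft_force: [0.1, -0.8, -4.7]
grip_width: 0.0601
```

```bash
python3 -m jog '[[[0,0,-0.002,0,0,0,255],[0,0,-0.003,0,0,0,255],[0,0,-0.003,0,0,0,255],[0,0,-0.003,0,0,0,255]]]'
```

```text
clock: 24.93
eef_pos: [0.549, -0.0219, 0.0484]
tool_rot: [0.357, 0.934, 0.0, 0.0]
ft_force: [0.3, 0.4, -5.2]
grip_width: 0.0602
```

```bash
python3 -m jog '[[[0,0,0,0,0,0,160],[0,0,0,0,0,0,80],[0,0,0,0,0,0,0],[0,0,0,0,0,0,0],[0,0,0,0,0,0,0],[0,0,0.04,0,0,0,0],[0,0,0.08,0,0,0,0],[0,0,0.12,0,0,-7,0],[-0.015,-0.03,0.14,0,0,-14,0],[-0.03,-0.06,0.15,0,0,-21,0]]]'
python3 -m jog '[[[-0.073,-0.195,0,0,0,-72,0],[-0.073,-0.195,0,0,0,-72,0],[-0.073,-0.195,0,0,0,-72,0],[-0.073,-0.195,0,0,0,-72,0],[-0.073,-0.195,0,0,0,-72,0],[-0.073,-0.195,0,0,0,-72,0],[-0.073,-0.195,0,0,0,-72,0],[-0.073,-0.195,0,0,0,-72,0],[-0.073,-0.195,0,0,0,-72,0],[-0.073,-0.195,0,0,0,-72,0]]]'
python3 -m jog '[[[0,0,0,0,0,-2,0],[0,0,0,0,0,-2,0],[0,0,0,0,0,-2,0]]]'
python3 - <<'E'
from h import *
im,m=snap("wrist","w12.png"); t,mt=snap("top","t12.png"); s,ms=snap("scene","s12.png")
print(bot.get_obs()['eef_pos'],bot.get_obs()['tool_rot'])
ring(im,m,(.446,-.275),.023,w=90)
blobs(t,mt,.017,200,near=(.45,-.23),rad=.12);blobs(s,ms,.017,200,near=(.45,-.23),rad=.12)
E
```

```text
clock: 25.77
eef_pos: [0.5218, -0.0818, 0.2034]
tool_rot: [0.522, 0.853, 0.002, 0.005]
ft_force: [-0.3, -0.7, -0.2]
grip_width: 0.0851
clock: 26.6
eef_pos: [0.4459, -0.2774, 0.1989]
tool_rot: [0.923, 0.384, 0.0, 0.001]
ft_force: [1.2, 0.1, -0.3]
grip_width: 0.0853
clock: 26.85
eef_pos: [0.446, -0.277, 0.1987]
tool_rot: [0.929, 0.371, 0.0, 0.0]
ft_force: [0.8, 0.4, 0.7]
grip_width: 0.0857
[ 0.44588307 -0.27690598  0.19839054] [9.28640334e-01 3.70981244e-01 1.29013256e-04 1.75755725e-04]
bore [318.4 211.8] [0.0173 0.0203] outer centre [ 0.44759856 -0.2753908 ] size 0.046421409176341764 0.04820684799081645 bore-> [ 0.44799138 -0.27489932]
hough [318.5 212.5] 0.023210704588170882 [ 0.44759856 -0.2753908 ]
hough [230.5 132.5] 0.021335993492427034 [ 0.44666804 -0.17543442]
[231.4 257.9] [13.3 16.1] 99 [ 0.4465 -0.1791]
[234.6 295.2] [15.6 32. ] 283 [ 0.5195 -0.2321]
[230.  312.3] [ 9.6 12.7] 92 [ 0.5419 -0.2628]
```

```bash
python3 -m jog '[[[0,0,-0.04,0,0,0,0],[0,0,-0.08,0,0,0,0],[0,0,-0.12,0,0,0,0],[0,0,-0.15,0,0,0,0],[0,0,-0.17,0,0,0,0],[0,0,-0.178,0,0,0,0],[0,0,-0.178,0,0,0,0],[0,0,-0.178,0,0,0,0],[0,0,-0.178,0,0,0,0]]]'
python3 - <<'E'
from h import *
im,m=snap("wrist","w13.png");o=bot.get_obs()['eef_pos'];print(o,proj(0,(o[0],o[1],.017),m)); ring(im,m,(o[0],o[1]),.023,w=100)
E
```

```text
clock: 27.75
eef_pos: [0.4473, -0.2778, 0.0219]
tool_rot: [0.929, 0.371, 0.001, 0.001]
ft_force: [0.3, -0.1, 0.0]
grip_width: 0.0855
[ 0.44735792 -0.27786322  0.02211655] [319.7236052 316.9839168]
bore [315.4 307.7] [0.0135 0.0236] outer centre [ 0.44959687 -0.27352562] size 0.04553270397331492 0.04597476906043448 bore-> [ 0.44936034 -0.2733973 ]
hough [314.5 307.5] 0.02307579788491005 [ 0.44915473 -0.27305846]
```

```bash
python3 -m jog '[[[0.002,0.0045,-0.002,0,0,0,0],[0.002,0.0045,-0.002,0,0,0,0],[0.002,0.0045,-0.002,0,0,0,80],[0.002,0.0045,-0.002,0,0,0,160],[0.002,0.0045,-0.002,0,0,0,200],[0.002,0.0045,-0.002,0,0,0,255],[0.002,0.0045,-0.002,0,0,0,255],[0.002,0.0045,-0.002,0,0,0,255],[0.002,0.0045,-0.002,0,0,0,255]]]'
```

```text
clock: 28.55
eef_pos: [0.4485, -0.273, 0.0195]
tool_rot: [0.929, 0.371, 0.001, 0.001]
ft_force: [-0.7, 0.4, 7.3]
grip_width: 0.0416
```

```bash
python3 -m jog '[[[0,0,0.005,0,0,0,255],[0,0,0.02,0,0,0,255],[0,0,0.04,0,0,0,255],[0,0,0.06,0,0,0,255],[0,0,0.06,0,0,0,255],[0,0,0.06,0,0,0,255]]]'
python3 - <<'E'
from h import *
im,m=snap("wrist","w14.png");o=bot.get_obs()['eef_pos'];print(o,proj(0,(o[0],o[1],o[2]-.003),m)); ring(im,m,(o[0],o[1]),.023,z=o[2]-.003,w=100)
im,m=cv2.imread("pics/w11.png"),None
E
```

```text
clock: 29.05
eef_pos: [0.4484, -0.2728, 0.0788]
tool_rot: [0.929, 0.371, 0.001, 0.001]
ft_force: [0.4, 0.5, -2.6]
grip_width: 0.0413
[ 0.44742221 -0.27218134  0.0776056 ] [316.93103047 318.49211307]
bore [318.  317.9] [0.0125 0.0229] outer centre [ 0.44788457 -0.27267507] size 0.04318525045303973 0.04582924537873604 bore-> [ 0.44793352 -0.27233408]
hough [318.5 314.5] 0.021504491726128647 [ 0.44929783 -0.27133253]
hough [298.5 347.5] 0.021240092905961697 [ 0.4311939  -0.27628975]
```

```bash
python3 -m jog '[[[0,0,0.04,0,0,0,255],[0.012,0.03,0.067,0,0,0,255],[0.028,0.07,0.067,0,0,0,255],[0.044,0.11,0.067,0,0,0,255],[0.06,0.15,0.067,0,0,0,255],[0.076,0.19,0.067,0,0,0,255],[0.09,0.225,0.067,0,0,0,255],[0.098,0.245,0.067,0,0,0,255],[0.1005,0.251,0.067,0,0,0,255],[0.1005,0.251,0.067,0,0,0,255]]]'
python3 -m jog '[[[0,0,0,0,0,0,255],[0,0,0,0,0,0,255],[0,0,0,0,0,0,255]]]'
```

```text
clock: 29.93
eef_pos: [0.5477, -0.0194, 0.1431]
tool_rot: [0.928, 0.372, -0.002, -0.001]
ft_force: [0.6, -0.5, -1.7]
grip_width: 0.0411
clock: 30.18
eef_pos: [0.5475, -0.0229, 0.1447]
tool_rot: [0.929, 0.37, -0.001, -0.0]
ft_force: [0.2, -0.1, -2.3]
grip_width: 0.0413
```

```bash
python3 -m jog '[[[0.001,0.0005,-0.01,0,0,0,255],[0.001,0.0005,-0.018,0,0,0,255],[0.001,0.0005,-0.025,0,0,0,255],[0.001,0.0005,-0.032,0,0,0,255],[0.001,0.0005,-0.032,0,0,0,255]]]'
python3 -m jog '[[[0,0,-0.01,0,0,0,255],[0,0,-0.02,0,0,0,255],[0,0,-0.03,0,0,0,255],[0,0,-0.038,0,0,0,255],[0,0,-0.042,0,0,0,255],[0,0,-0.042,0,0,0,255],[0,0,-0.042,0,0,0,255]]]'
```

```text
clock: 30.6
eef_pos: [0.5488, -0.0213, 0.1112]
tool_rot: [0.929, 0.37, -0.001, -0.0]
ft_force: [2.5, -1.2, -2.0]
grip_width: 0.0412
clock: 31.18
eef_pos: [0.549, -0.0208, 0.0708]
tool_rot: [0.929, 0.371, -0.0, -0.0]
ft_force: [0.3, -0.8, -2.1]
grip_width: 0.0415
```

```bash
python3 -m jog '[[[0,0,-0.002,0,0,0,255],[0,0,-0.0035,0,0,0,255],[0,0,-0.0035,0,0,0,255],[0,0,-0.0035,0,0,0,255]]]'
```

```text
clock: 31.52
eef_pos: [0.5491, -0.0208, 0.0678]
tool_rot: [0.929, 0.371, -0.0, -0.0]
ft_force: [-0.1, -0.1, -2.3]
grip_width: 0.0418
```

```bash
python3 -m jog '[[[0,0,0,0,0,0,160],[0,0,0,0,0,0,80],[0,0,0,0,0,0,0],[0,0,0,0,0,0,0],[0,0,0,0,0,0,0],[0,0,0.04,0,0,0,0],[0,0,0.08,0,0,0,0],[0,0,0.12,0,0,7,0],[-0.03,-0.03,0.13,0,0,14,0],[-0.06,-0.06,0.13,0,0,21,0]]]'
python3 -m jog '[[[-0.043,-0.097,0,0,0,69,0],[-0.043,-0.097,0,0,0,69,0],[-0.043,-0.097,0,0,0,69,0],[-0.043,-0.097,0,0,0,69,0],[-0.043,-0.097,0,0,0,69,0],[-0.043,-0.097,0,0,0,69,0],[-0.043,-0.097,0,0,0,69,0],[-0.043,-0.097,0,0,0,69,0],[-0.043,-0.097,0,0,0,69,0],[-0.043,-0.097,0,0,0,69,0]]]'
python3 -m jog '[[[0,0,0,0,0,0,0],[0,0,0,0,0,0,0],[0,0,0,0,0,0,0]]]'
python3 - <<'E'
from h import *
im,m=snap("wrist","w15.png"); t,mt=snap("top","t15.png"); s,ms=snap("scene","s15.png")
print(bot.get_obs()['eef_pos'],bot.get_obs()['tool_rot'])
ring(im,m,(.446,-.175),.018,w=90)
blobs(s,ms,.017,200,near=(.45,-.2),rad=.1)
E
```

```text
clock: 32.35
eef_pos: [0.4954, -0.0786, 0.2024]
tool_rot: [0.844, 0.537, 0.004, 0.004]
ft_force: [0.2, -1.7, -0.6]
grip_width: 0.085
clock: 33.18
eef_pos: [0.4487, -0.1756, 0.1979]
tool_rot: [0.393, 0.92, 0.0, 0.0]
ft_force: [-0.1, -0.3, -0.0]
grip_width: 0.0853
clock: 33.43
eef_pos: [0.4488, -0.1755, 0.1978]
tool_rot: [0.397, 0.918, 0.0, 0.0]
ft_force: [-0.0, -0.0, 0.2]
grip_width: 0.0854
[ 0.44874117 -0.17550344  0.19768873] [ 3.96273726e-01  9.18132415e-01 -5.71743953e-06  4.50994809e-05]
bore [317.  212.8] [0.0222 0.0234] outer centre [ 0.44608985 -0.17411929] size 0.0356083651935269 0.03471815606368873 bore-> [ 0.44564608 -0.17430639]
hough [316.5 213.5] 0.017448099284416013 [ 0.44575582 -0.17505998]
```

Ring 36 is still in its place. Descending, then fine centring.

```bash
python3 -m jog '[[[-0.002,0,-0.04,0,0,0,0],[-0.002,0,-0.08,0,0,0,0],[-0.002,0,-0.12,0,0,0,0],[-0.002,0,-0.15,0,0,0,0],[-0.002,0,-0.17,0,0,0,0],[-0.002,0,-0.177,0,0,0,0],[-0.002,0,-0.177,0,0,0,0],[-0.002,0,-0.177,0,0,0,0],[-0.002,0,-0.177,0,0,0,0]]]'
python3 - <<'E'
from h import *
im,m=snap("wrist","w16.png");o=bot.get_obs()['eef_pos'];print(o,proj(0,(o[0],o[1],.017),m)); ring(im,m,(o[0],o[1]),.018,w=100)
E
```

```text
clock: 34.33
eef_pos: [0.4483, -0.1761, 0.0223]
tool_rot: [0.396, 0.918, 0.0, 0.002]
ft_force: [-0.5, 1.4, 0.7]
grip_width: 0.0854
[ 0.44842508 -0.17614093  0.02242262] [319.19019542 318.56895492]
bore [317.1 303.5] [0.0112 0.0181] outer centre [ 0.44334877 -0.17183186] size 0.03731783250296118 0.039539132056708864 bore-> [ 0.44271926 -0.17142069]
hough [316.5 300.5] 0.017503841161418617 [ 0.44155865 -0.17055688]
hough [319.5 278.5] 0.01674859897420099 [ 0.4354274  -0.16221977]
```

```bash
python3 -m jog '[[[-0.0055,0.0045,-0.002,0,0,0,0],[-0.0055,0.0045,-0.002,0,0,0,0],[-0.0055,0.0045,-0.002,0,0,0,80],[-0.0055,0.0045,-0.002,0,0,0,160],[-0.0055,0.0045,-0.002,0,0,0,200],[-0.0055,0.0045,-0.002,0,0,0,255],[-0.0055,0.0045,-0.002,0,0,0,255],[-0.0055,0.0045,-0.002,0,0,0,255],[-0.0055,0.0045,-0.002,0,0,0,255]]]'
python3 -m jog '[[[0,0,0,0,0,0,255],[0,0,0.005,0,0,0,255],[0,0,0.02,0,0,0,255],[0,0,0.04,0,0,0,255],[0,0,0.06,0,0,0,255],[0,0,0.06,0,0,0,255],[0,0,0.06,0,0,0,255]]]'
python3 - <<'E'
from h import *
im,m=snap("wrist","w17.png");o=bot.get_obs()['eef_pos'];print(o); ring(im,m,(o[0],o[1]),.018,z=o[2]-.003,w=100)
E
```

```text
clock: 35.13
eef_pos: [0.4415, -0.1712, 0.0194]
tool_rot: [0.396, 0.918, -0.0, 0.0]
ft_force: [-1.4, -0.6, 5.7]
grip_width: 0.0315
clock: 35.72
eef_pos: [0.4422, -0.1714, 0.0796]
tool_rot: [0.396, 0.918, 0.0, 0.001]
ft_force: [-0.4, 0.2, -1.2]
grip_width: 0.0316
[ 0.44119179 -0.17100341  0.07853276]
bore [318.6 322.9] [0.011  0.0184] outer centre [ 0.45460744 -0.17999758] size 0.040031272173415774 0.05938705212539702 bore-> [ 0.44312217 -0.17265557]
hough [318.5 319.5] 0.01684832630439986 [ 0.44193307 -0.17144518]
hough [293.5 372.5] 0.018124048836111722 [ 0.45252558 -0.1992122 ]
```

```bash
python3 -m jog '[[[0,0,0.04,0,0,0,255],[0.01,0.015,0.066,0,0,0,255],[0.035,0.05,0.066,0,0,0,255],[0.06,0.084,0.066,0,0,0,255],[0.085,0.12,0.066,0,0,0,255],[0.1,0.14,0.066,0,0,0,255],[0.106,0.149,0.066,0,0,0,255],[0.1065,0.15,0.066,0,0,0,255],[0.1065,0.15,0.066,0,0,0,255],[0.1065,0.15,0.066,0,0,0,255]]]'
python3 -m jog '[[[0,0,0,0,0,0,255],[0,0,0,0,0,0,255]]]'
```

```text
clock: 36.6
eef_pos: [0.5462, -0.022, 0.1436]
tool_rot: [0.396, 0.918, -0.001, -0.001]
ft_force: [-0.0, -0.6, -0.5]
grip_width: 0.0314
clock: 36.77
eef_pos: [0.5469, -0.0224, 0.1446]
tool_rot: [0.397, 0.918, -0.0, -0.0]
ft_force: [-0.1, -0.1, -0.7]
grip_width: 0.0316
```

```bash
python3 -m jog '[[[0.001,0.001,-0.01,0,0,0,255],[0.001,0.001,-0.018,0,0,0,255],[0.001,0.001,-0.025,0,0,0,255],[0.001,0.001,-0.032,0,0,0,255],[0.001,0.001,-0.032,0,0,0,255]]]'
python3 -m jog '[[[0,0,-0.01,0,0,0,255],[0,0,-0.018,0,0,0,255],[0,0,-0.024,0,0,0,255],[0,0,-0.027,0,0,0,255],[0,0,-0.028,0,0,0,255],[0,0,-0.028,0,0,0,255],[0,0,-0.028,0,0,0,255]]]'
```

```text
clock: 37.18
eef_pos: [0.5471, -0.02, 0.1104]
tool_rot: [0.396, 0.918, -0.001, -0.002]
ft_force: [-0.2, 0.1, -1.8]
grip_width: 0.0314
clock: 37.77
eef_pos: [0.5479, -0.0198, 0.0841]
tool_rot: [0.396, 0.918, -0.0, -0.001]
ft_force: [-3.5, 0.6, -3.4]
grip_width: 0.0314
```

```bash
python3 -m jog '[[[-0.0005,0,-0.001,0,0,0,255],[-0.0005,0,-0.001,0,0,0,160],[-0.0005,0,-0.001,0,0,0,80],[-0.0005,0,-0.001,0,0,0,0],[-0.0005,0,-0.001,0,0,0,0],[0,0,0.03,0,0,0,0],[0,0,0.07,0,0,0,0],[0,0,0.11,0,0,0,0],[-0.03,-0.03,0.13,0,0,0,0],[-0.06,-0.07,0.15,0,0,0,0]]]'
python3 -m jog '[[[-0.04,-0.03,0.03,0,0,0,0],[-0.08,-0.06,0.03,0,0,0,0],[-0.12,-0.09,0.03,0,0,0,0],[-0.12,-0.09,0.03,0,0,0,0],[-0.12,-0.09,0.03,0,0,0,0]]]'
python3 - <<'E'
from h import *
t,_=snap("top","t20.png"); s,_=snap("scene","s20.png"); w,_=snap("wrist","w20.png")
print(bot.get_obs()['eef_pos'])
a=s[160:270,265:405]; b=s[80:240,300:480]; c=t[170:320,170:440]
R=lambda x,wd,h:cv2.resize(x,(wd,h),interpolation=2)
cv2.imwrite("pics/c20.png",np.vstack([np.hstack([R(a,400,314),R(b,400,314)]),np.hstack([R(c,400,222),R(w,400,222)])]))
E
```

```text
clock: 38.6
eef_pos: [0.5009, -0.077, 0.2317]
tool_rot: [0.394, 0.919, 0.001, 0.004]
ft_force: [-0.5, -1.0, -0.6]
grip_width: 0.0854
clock: 39.02
eef_pos: [0.3753, -0.17, 0.2596]
tool_rot: [0.398, 0.917, -0.001, 0.001]
ft_force: [-0.4, 0.1, -0.4]
grip_width: 0.0852
[ 0.37928438 -0.1678516   0.25890356]
```

View pics/c20.png

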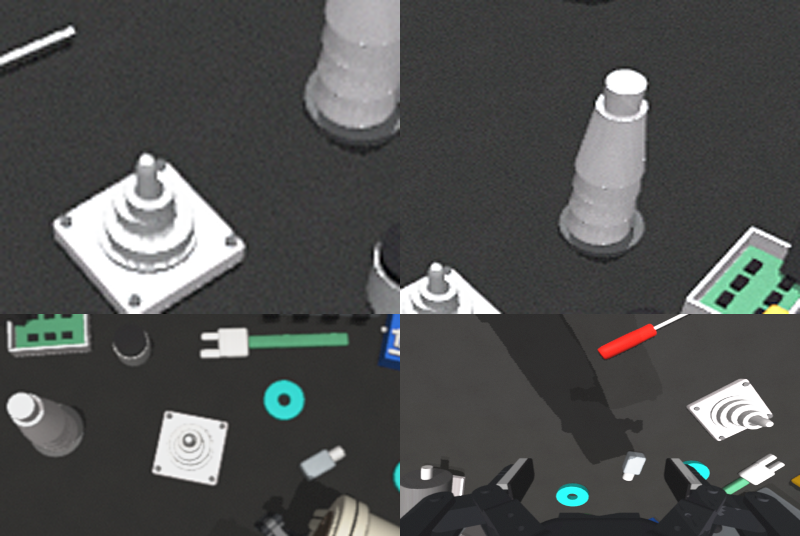

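The final views show the three rings flat and tapering on the spindle, the four bells nested upright on the post, and the bystanders in place. Handing in.

```bash
python3 -m jog '[[[0,0,0,0,0,0,0],[0,0,0,0,0,0,0],[0,0,0,0,0,0,0]]]'; python3 -c "
from workcell import bot; print(bot.job_done())"
```

```text
clock: 39.42
eef_pos: [0.3794, -0.1667, 0.2579]
tool_rot: [0.395, 0.919, 0.0, -0.0]
ft_force: [0.3, 0.0, -0.1]
grip_width: 0.0854
the job is handed in; nothing more can be done
None
```

I handed the job in at about 39 s. The guard is off the spindle and nested with the three bench bells on the storage post. The three steel spacers on the bench are on the spindle, 66, then 46, then 36 from the bottom; the 56 was absent. I left the two turquoise rings, the green ring and the bystanders alone.

**Last checks:** the final scene, top and wrist pictures show three stepped rings lying flat and four upright nested bells. The wrench, connector and jar appear where they were at the start, and the gripper was open and clear with about zero force. I judged this by eye and did not measure final positions against the 6 and 7 mm limits.

**Disagreements:**
- The cameras differed by up to about 7 mm along y, so I averaged the views and corrected with close wrist views and the force readings.
- The last ring touched the spindle lightly, about 3.5 N sideways, just before release.
- The fourth bell met resistance (5.7 N) about 1 to 2 mm higher than I had worked out, which I took as seated.

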